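Sort kiln props into their trays

TASK

Put the five loose kiln props away: stand each one upright on the floor of the tray whose end ledge shows a slice of the same shape, so that both round tubes, both square posts and the flat block end up in their own trays, none stacked or lying down. Leave the jar and the tub where they stand.

Things in the scene. Friction and masses are not known exactly. Their poses are not given: they have to be found in the camera images.
- round_a: round kiln prop: upright tube of beige fired clay, outside diameter 46, bore 28, height 70, 0.12 to 0.24 kg. Loose, standing upright at the start. Origin: centre of its underside, z up along the tube.
- round_b: round kiln prop: upright tube of beige fired clay, outside diameter 46, bore 28, height 70, 0.12 to 0.24 kg. Loose, standing upright at the start. Origin: centre of its underside, z up along the tube.
- square_a: square kiln prop: upright post of beige fired clay, 38 x 38 in section with an 18 round bore down the middle, height 70, 0.12 to 0.24 kg. Loose, standing upright at the start, any yaw. Origin: centre of its underside; x and y are square to its faces, z up.
- square_b: square kiln prop: upright post of beige fired clay, 38 x 38 in section with an 18 round bore down the middle, height 70, 0.12 to 0.24 kg. Loose, standing upright at the start, any yaw. Origin: centre of its underside; x and y are square to its faces, z up.
- bar_a: flat kiln prop: solid upright block of beige fired clay, 60 (x) by 30 (y) in section, height 70, 0.17 to 0.35 kg. Loose, standing upright at the start, any yaw. Origin: centre of its underside, z up.
- tray_round: shallow open wooden tray, fixed. Origin: underside of its bay, at the centre. Bay inside 130 (x) by 75 (y), walls 6 thick, rim 22 high, inner floor 6 above the origin (origin at table height). Its +x end is a solid ledge (x 71 to 125, 22 high) with the label glued on it at x = 98: a 10 thick slice of round prop (ring, diameter 46).
- tray_square: shallow open wooden tray, fixed. Origin: underside of its bay, at the centre. Bay inside 130 (x) by 75 (y), walls 6 thick, rim 22 high, inner floor 6 above the origin (origin at table height). Its +x end is a solid ledge (x 71 to 125, 22 high) with the label glued on it at x = 98: a 10 thick slice of square prop (38 x 38 with a round hole).
- tray_bar: shallow open wooden tray, fixed. Origin: underside of its bay, at the centre. Bay inside 130 (x) by 75 (y), walls 6 thick, rim 22 high, inner floor 6 above the origin (origin at table height). Its +x end is a solid ledge (x 71 to 125, 22 high) with the label glued on it at x = 98: a 10 thick slice of flat prop (30 along x, 60 along y).
- jar: glass glaze jar with a steel cap, diameter 60, height 100, loose, beside the work; to be left alone. Origin: centre of its underside.
- tub: empty white plastic tub, rim diameter 84, height 85, loose, beside the work; to be left alone. Origin: centre of its underside.

How it is judged:
By the outcome, as a careful person would: the job done as asked, in the order asked, and still so for the second after the job is handed in, with the robot touching nothing.
It also fails if it takes over 115 s, if anything falls off the work surface, if the arm or the gripper's body presses on something with over 40 N, if the wrist force passes 120 N, or if a joint passes its speed limit or range.

ROBOT

A 6-joint arm with a two-finger parallel gripper is mounted at the origin on the work surface. World frame = base frame: x ahead of the robot, y to its left, z up, the work surface at z = 0. Lengths are in mm, angles in rad, forces in N, time in s.
With the tool pointing down it reaches from about 350 to 875 mm from the base axis. Payload 4.2 kg.
Tool frame: the origin (TCP) lies midway between the tips of the shut fingers; the grasp point (between the pads) lies 19 mm behind it; z points along the fingers, y is the line along which they close (so a half turn about z gives the same grasp; the last joint's range is limited). The gripper opens to 85 mm and grips with 20 to 120 N. Pads are 22 mm wide; open, the fingers measure 114 mm over their backs; the gripper's body (76 mm by 85 mm) begins 54 mm behind the grasp point. The pads swing forward as they close: fully open they stand 13 mm farther back than shut.
Start: joints at [1.458, 0.385, 0.008, 0, -1.194, -0.259], TCP at [227.025, 582.288, 231.312] pointing down, gripper open.
Joint ranges: [-3.14, 3.14], [-1.21, 2.06], [-1.07, 1.41], [-3.16, 2.05], [-2.99, -0.16], [-3.1, 3.1]. Speed limits (rad/s): [2.79, 2.79, 3.14, 3.14, 3.14, 3.14].

INTERFACE

Orientations are given as a unit quaternion [x, y, z, w].
In Python, from bench import * gives the robot as it stands.
- The arm moves only by the tool drive_tool, never from a script. Its argument "plan" is a list that holds one entry, the list of rows, each a list of 5 numbers: the closure, from -1 (fully open) to 1 (shut), then the shift along the world's x, y, z in mm, then the turn about the world's z in degrees. A call has 1 to 20 rows; each row shifts and turns the commanded pose from where the row before left it; what a row does not reach is not made up. A row lasts 1/12 s, in which the tool goes at most 41.7 mm and 7.16 degrees, less where a joint would pass 70% of its speed; a pose out of reach is approached as far as the arm can. A call is refused whole if a number of a shift passes 41.7 or a number of a turn 7.16, either way. A call with a gripper value outside its range is refused whole. The fingers move at their own pace and stop on an object; the grip force is fixed at half the most. Time passes only in rows, so rows that do not move let the fingers close. It gives the time, the measured TCP pose, the force, the opening and the grip force at its end, in the units of the state.
- read_state(): the state, without advancing time (a new reading comes with each control period).
- get_image(name): name is "scene" or "top" or "wrist"; returns (picture, depth): 420x560x3 uint8, red, green, blue; 420x560 float32, mm along the optical axis (not along the pixel's ray), 0 where there is no reading.
- camera_model(name): a dict with "fx", "fy", "cx", "cy" (pixels), "distortion" ([k1, k2, p1, p2, k3] as OpenCV has them; the pictures are not rectified), "R" (3x3) and "t" (3): a world point X has camera coordinates R X + t; the wrist camera has in their place "mount" (4x4, takes a point from camera to tool coordinates, whose origin is the TCP and whose axes are the flange's). Camera axes: x right, y down, z forward; pixel columns grow to the right and rows downward; lengths in mm; the calibration is good to about 2 mm. A picture is of the moment at which its call begins: read the wrist's pose just before it. camera_model takes no time and is no camera call.
- job_done(): hands the job in; it is judged then, once.
The state is a dict: "clock": time; "joints": joint angles; "joint_vel": joint speeds; "joint_efforts": joint torques, N m; "position": TCP position; "ee_rot": TCP orientation; "contact_force": force on the tool from outside, world axes, zero at the start; "wrist_torque": the same for the moment, N m; "gripper_width": finger opening in mm; "grasp_force": force on a finger pad.
Only numpy, scipy, OpenCV 4.12 (cv2) and the standard library are available. Lean on these libraries where they do the work, as an engineer would, in place of code of your own. Each camera call takes 0.05 s, during which the arm holds its last target. There are 200 camera calls.

## Working session

There is one attempt and no reset: what is moved stays moved. The work goes in short steps, Python scripts to look and compute and a tool call to move; the robot and the scene stay as the last step left them, time stands still between calls to the robot, and variables do not carry over. Pictures are saved under pics/ and viewed, at most 14 in all, crops included, and the job is handed in when it is done.

Besides the shell and the picture viewer there is one more tool, called after "Request:" in YAML: its name, and indented under it one key for each argument. drive_tool: Moves the arm, as the interface text tells. Its arguments: {"type":"object","properties":{"plan":{"type":"array"}},"required":["plan"]}

```bash
mkdir -p pics; ls
python3 - <<'E'
from bench import *
import cv2
s=read_state();print(s)
for n in("top","scene"):
    im,d=get_image(n);cv2.imwrite(f"pics/{n}0.png",im[:,:,::-1]);import numpy as np;np.save(f"{n}0.npy",d)
    print(camera_model(n))
E
```

```text
pics
{'clock': 0.0, 'joints': array([ 1.45761320e+00,  3.85574191e-01,  6.63169202e-03, -4.84508850e-04,
       -1.19395503e+00, -2.58599458e-01]), 'joint_vel': array([ 0.00080764,  0.00024693,  0.00161038, -0.00061343, -0.001556  ,
        0.00053543]), 'joint_efforts': array([-2.27984950e-03, -3.92287409e+01,  1.88402170e+01,  4.18610036e+00,
       -4.58091396e-03, -3.20519526e-06]), 'position': array([226.82438325, 581.78028899, 230.21535503]), 'ee_rot': array([ 9.82754819e-01, -1.84910279e-01, -1.48247144e-04,  1.06418217e-03]), 'contact_force': array([-0.45346826,  0.61911808,  0.24502695]), 'wrist_torque': array([ 0.01164141, -0.02378826, -0.00782223]), 'grasp_force': 0.0, 'gripper_width': 85.48910184039536}
{'fx': 479.9036986074752, 'fy': 479.9036986074752, 'cx': 283.2828442681251, 'cy': 202.5342785097854, 'distortion': array([-0.14541291,  0.        ,  0.        ,  0.        ,  0.        ]), 'R': array([[-0.06979555, -0.99754617, -0.00549636],
       [-0.97081838,  0.06919065, -0.2296178 ],
       [ 0.22943465, -0.01069034, -0.97326536]]), 't': array([  16.02849095,  511.6942733 , 1284.48485812])}
{'fx': 458.951594834356, 'fy': 458.951594834356, 'cx': 287.4116897977601, 'cy': 205.42883306906404, 'distortion': array([-0.01084885,  0.        ,  0.        ,  0.        ,  0.        ]), 'R': array([[ 0.18553354,  0.98263081,  0.00374009],
       [ 0.78923695, -0.14674863, -0.59629681],
       [-0.58539077,  0.11358487, -0.80275533]]), 't': array([ -84.78290127, -369.25276923, 1715.52902918])}
```

View pics/top0.png

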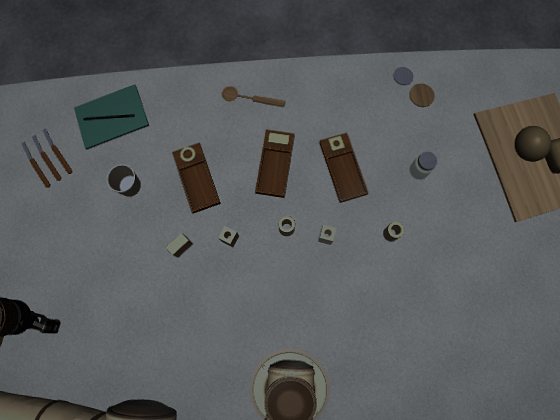

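View pics/scene0.png

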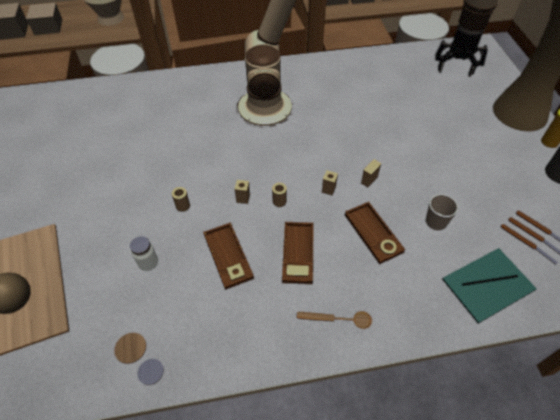

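```bash
cat > h.py <<'E'
from bench import *
import numpy as np, cv2
from scipy.spatial.transform import Rotation as Rn
def rays(c,uv):
    K=np.array([[c['fx'],0,c['cx']],[0,c['fy'],c['cy']],[0,0,1]])
    n=cv2.undistortPoints(np.float64(uv).reshape(-1,1,2),K,c['distortion']).reshape(-1,2)
    return np.c_[n,np.ones(len(n))]
def pose(name,c,s=None):
    "camera->world R,t"
    if 'R' in c: return c['R'].T,-c['R'].T@c['t']
    R=Rn.from_quat(s['ee_rot']).as_matrix();M=c['mount']
    return R@M[:3,:3],R@M[:3,3]+s['position']
def cloud(name,d,s=None):
    c=camera_model(name);R,t=pose(name,c,s)
    v,u=np.indices(d.shape);uv=np.c_[u.ravel(),v.ravel()]
    P=rays(c,uv)*d.reshape(-1,1)
    return (P@R.T+t).reshape(*d.shape,3)
def plane(name,uv,z,s=None):
    c=camera_model(name);R,t=pose(name,c,s)
    r=rays(c,uv)@R.T
    return t+r*((z-t[2])/r[:,2])[:,None]
def rect(p):
    (c,wh,a)=cv2.minAreaRect(np.float32(p[:,:2]))
    if wh[0]<wh[1]: wh=wh[::-1];a+=90
    return np.round(c,1),np.round(wh,1),round((a+90)%180-90,1)  # angle of long side vs x
E
python3 - <<'E'
from h import *
im=cv2.imread('pics/top0.png');d=np.load('top0.npy');W=cloud('top',d)
z=W[...,2];print('table z',np.median(z[250:300,200:400]),z[250:300,200:400].std())
for k,(lo,hi) in {'prop':(50,80)}.items():
    m=((z>lo)&(z<hi)).astype(np.uint8)
    n,l,st,ce=cv2.connectedComponentsWithStats(m)
    for i in range(1,n):
        if st[i,4]>30:
            v,u=np.where(l==i);p=plane('top',np.c_[u,v],70)
            print(ce[i].round(),st[i,4],rect(p),p[:,:2].mean(0).round(1),np.median(z[l==i]).round(1))
hsv=cv2.cvtColor(im,cv2.COLOR_BGR2HSV)
for n,(u0,u1,v0,v1) in {'round':(160,225,135,220),'bar':(250,300,120,205),'square':(312,375,125,208)}.items():
    m=np.zeros(z.shape,bool);m[v0:v1,u0:u1]=True
    t=m&(hsv[...,1]>70)
    v,u=np.where(t);print(n,rect(plane('top',np.c_[u,v],22)),t.sum())
    t=m&(z>13)&(z<45);v,u=np.where(t);print('  depth',rect(plane('top',np.c_[u,v],22)),t.sum())
E
```

```text
table z -0.5629313179701967 71.05701303198671
[539. 148.] 706 (array([ 631. , -804.1]), array([153.3, 110.2]), 61.1) [ 621.8 -794.8] 69.1
[420. 168.] 129 (array([ 583.7, -421.4]), array([59.2, 42.4]), 45.1) [ 582.1 -417.6] 68.6
[117. 174.] 166 (array([625.1, 450.9]), array([70.7, 53.3]), -46.7) [628.  452.5] 65.7
[131. 186.] 85 (array([590. , 412.6]), array([72.4, 28.5]), -43.2) [587.8 410. ] 65.3
[287. 224.] 159 (array([446.7, -24.4]), array([47.5, 41.3]), -4.1) [447.3 -24.5] 68.8
[395. 230.] 180 (array([ 408.1, -322.1]), array([50.7, 44.6]), -50.4) [ 409.3 -322.6] 68.0
[328. 233.] 178 (array([ 414.9, -135.2]), array([41.3, 38. ]), -18.8) [ 415.1 -135.3] 69.5
[227. 235.] 185 (array([428.5, 139.4]), array([41.3, 39.2]), 58.5) [428.7 139.2] 68.8
[177. 244.] 264 (array([411.8, 278.5]), array([59.9, 35.1]), -51.2) [412.1 279. ] 69.1
round (array([615.6, 231.4]), array([199.5,  86.3]), 16.4) 1798
  depth (array([617.4, 232.7]), array([199.6,  88.1]), 16.4) 838
bar (array([642.5,  -3. ]), array([199.2,  85.9]), -12.8) 1704
  depth (array([644.8,  -3.9]), array([199. ,  87.3]), -12.8) 851
square (array([ 616.4, -203.5]), array([197.6,  88.3]), 13.1) 1772
  depth (array([ 618.2, -203.6]), array([199.2,  86.6]), 12.8) 865
```

Request:
drive_tool:
  plan:
    - [[-1,11,-30.3,-4,1.88],[-1,11,-30.3,-4,1.88],[-1,11,-30.3,-4,1.88],[-1,11,-30.3,-4,1.88],[-1,11,-30.3,-4,1.88],[-1,11,-30.3,-4,1.88],[-1,11,-30.3,-4,1.88],[-1,11,-30.3,-4,1.88],[-1,11,-30.3,-4,1.88],[-1,11,-30.3,-4,1.88],[-1,11,-30.3,-4,1.88],[-1,11,-30.3,-4,1.88],[-1,11,-30.3,-4,1.88],[-1,11,-30.3,-4,1.88],[-1,11,-30.3,-4,1.88],[-1,11,-30.3,-4,1.88],[-1,11,-30.3,-4,1.88],[-1,11,-30.3,-4,1.88],[-1,11,-30.3,-4,1.88],[-1,11,-30.3,-4,1.88]]

```text
clock: 1.77
position: [447.0, -25.4, 151.0]
ee_rot: [0.99, 0.143, -0.0, -0.0]
contact_force: [0.8, 0.8, -0.2]
gripper_width: 85.5
grasp_force: 0.0
```

```bash
cat >> h.py <<'E'
def wlook(tag):
    s=read_state();im,d=get_image('wrist');cv2.imwrite(f'pics/{tag}.png',im[:,:,::-1])
    W=cloud('wrist',d,s);z=W[...,2]
    tx=Rn.from_quat(s['ee_rot']).as_matrix()[:,0]
    print('t',s['clock'],'tcp',s['position'].round(1),'toolx',np.degrees(np.arctan2(tx[1],tx[0])).round(1),'w',s['gripper_width'])
    n,l,st,ce=cv2.connectedComponentsWithStats(((z>60)&(z<80)&(d>0)).astype(np.uint8))
    for i in range(1,n):
        if st[i,4]>200:
            v,u=np.where(l==i);p=W[v,u]
            print(ce[i].round(),st[i],rect(p),np.median(p[:,2]).round(1))
    return im,d,W,s
E
python3 -c "
from h import *
wlook('w1')"
```

```text
t 1.7667 tcp [447.  -25.4 151. ] toolx 16.4 w 85.52825543621704
[ 31. 175.] [   0  134   73   83 3299] (array([427.7, 139.8]), array([40. , 38.9]), -31.0) 68.7
[278. 217.] [ 244  183   69   69 2519] (array([446.4, -24.3]), array([44.9, 44.5]), 25.3) 68.6
[428. 286.] [399 265  55  45 796] (array([ 426.2, -139.7]), array([39.8, 12.3]), 71.1) 68.7
```

View pics/w1.png

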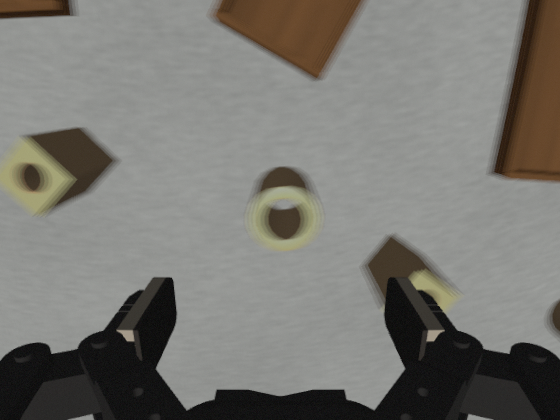

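Request:
drive_tool:
  plan:
    - [[-1,-0.5,1,-30,0],[-1,0,0,-30,0],[-1,0,0,-30,0],[-1,0,0,-30,0],[1,0,0,0,0],[1,0,0,0,0],[1,0,0,0,0],[1,0,0,0,0],[1,0,0,0,0],[1,0,0,0,0],[1,0,0,0,0],[1,0,0,0,0],[1,0,0,0,0],[1,0,0,0,0]]

```text
clock: 2.98
position: [448.1, -22.2, 33.2]
ee_rot: [0.99, 0.142, 0.002, -0.0]
contact_force: [-0.3, 0.3, 7.3]
gripper_width: 44.6
grasp_force: 62.0
```

Request:
drive_tool:
  plan:
    - [[1,0,0,20,0],[1,0,0,40,0],[1,0,0,40,0],[1,10,15,0,0],[1,19,28,0,0],[1,19,28,0,0],[1,19,28,0,0],[1,19,28,0,0],[1,19,28,0,0],[1,19,28,0,0],[1,19,28,0,0],[1,19,28,0,0],[1,11,16.6,0,0],[1,0,0,0,0],[1,0,0,0,0]]

```text
clock: 4.23
position: [619.1, 233.6, 130.7]
ee_rot: [0.99, 0.142, -0.001, 0.0]
contact_force: [-0.7, -0.6, -1.9]
gripper_width: 44.6
grasp_force: 61.6
```

```bash
python3 -c "
from h import *
wlook('w2')"
```

```text
t 4.2333 tcp [619.1 233.6 130.7] toolx 16.3 w 44.561973579887336
[  7. 162.] [   0  117   19   87 1117] (array([611. , 400.2]), array([53.6, 13. ]), 4.6) 67.3
```

View pics/w2.png

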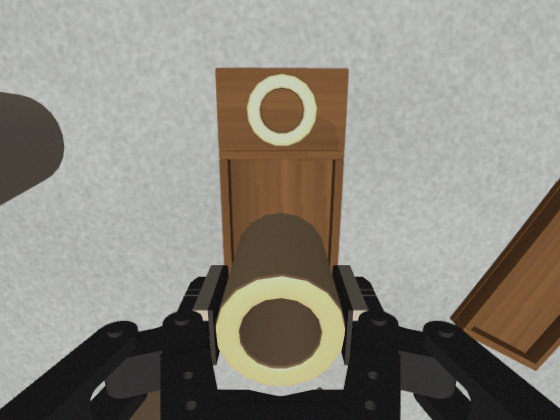

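Run:
```python
from h import *
s=read_state()
p=plane('wrist',[[282,110]],32,s)[0];print('label',p)
q=plane('wrist',[[216,68],[348,68],[344,156],[220,156]],22,s);print(q.round(1), q[:2].mean(0)-q[2:].mean(0))
```

```text
label [683.87111072 250.49289818  32.        ]
[[697.  298.8  22. ]
 [721.  216.9  22. ]
 [666.2 200.7  22. ]
 [642.1 282.7  22. ]] [54.8290614  16.16101516  0.        ]
```

Request:
drive_tool:
  plan:
    - [[1,0,-1.5,-30,0],[1,0,0,-30,0],[1,0,0,-20,0],[1,0,0,-8,0],[1,0,0,-2,0],[1,0,0,-2,0],[1,0,0,0,0],[1,0,0,0,0]]

```text
clock: 4.95
position: [620.4, 231.7, 41.0]
ee_rot: [0.99, 0.142, 0.001, -0.001]
contact_force: [0.2, 0.4, -0.4]
gripper_width: 44.3
grasp_force: 61.6
```

Request:
drive_tool:
  plan:
    - [[1,0,0,-2,0],[1,0,0,0,0],[-1,0,0,0,0],[-1,0,0,0,0],[-1,0,0,0,0],[-1,0,0,0,0],[-1,0,0,0,0],[-1,0,0,10,0],[-1,0,0,30,0],[-1,0,0,40,0],[-1,0,0,40,0]]

```text
clock: 5.87
position: [619.0, 230.9, 158.4]
ee_rot: [0.99, 0.142, -0.001, 0.001]
contact_force: [1.1, 0.9, 0.2]
gripper_width: 85.6
grasp_force: 0.0
```

```bash
python3 -c "
from h import *
wlook('w3')"
```

```text
t 5.8667 tcp [619.  230.9 158.4] toolx 16.3 w 85.58956908211555
[ 24. 141.] [   0   90   42  112 1625] (array([614.5, 407.1]), array([72.3, 26.1]), 12.6) 70.0
[279. 215.] [ 245  180   69   70 2747] (array([618.6, 231.6]), array([44.9, 44.7]), -17.1) 74.5
```

Request:
drive_tool:
  plan:
    - [[-1,-5.5,-14,0,0],[-1,-10.5,-28,0,0],[-1,-10.5,-28,0,0],[-1,-10.5,-28,0,0],[-1,-10.5,-28,0,0],[-1,-10.5,-28,0,0],[-1,-10.5,-28,0,0],[-1,-10.5,-28,0,0],[-1,-10.5,-28,0,0],[-1,-10.5,-28,0,0],[-1,-10.5,-28,0,0],[-1,-10.5,-28,0,0],[-1,-10.5,-28,0,0],[-1,-10.5,-28,0,0],[-1,-10.5,-28,0,0],[-1,-10.5,-28,0,0],[-1,-10.5,-28,0,0],[-1,-10.5,-28,0,0],[-1,-10.5,-28,0,0],[-1,-16,-35.7,0,0]]

```text
clock: 7.58
position: [409.2, -323.3, 158.2]
ee_rot: [0.99, 0.143, 0.001, 0.001]
contact_force: [0.6, -0.3, 0.2]
gripper_width: 85.9
grasp_force: 0.0
```

```bash
python3 -c "
from h import *
wlook('w4')"
```

```text
t 7.5833 tcp [ 409.2 -323.3  158.2] toolx 16.4 w 85.88450129735449
[527.  17.] [ 496    0   64   35 1364] (array([ 567.4, -429.7]), array([40.1,  9.8]), 81.9) 70.7
[ 19. 134.] [   0   91   48   81 2063] (array([ 412.8, -137.3]), array([39.4, 36.2]), -19.3) 68.6
[282. 215.] [ 249  181   67   68 2409] (array([ 408.6, -324.7]), array([45.7, 44.5]), 22.0) 68.7
```

Request:
drive_tool:
  plan:
    - [[-1,0,-1,-26,0],[-1,0,0,-35,0],[-1,0,0,-35,0],[-1,0,0,-30,0],[1,0,0,0,0],[1,0,0,0,0],[1,0,0,0,0],[1,0,0,0,0],[1,0,0,0,0],[1,0,0,0,0],[1,0,0,0,0],[1,0,0,0,0],[1,0,0,0,0],[1,0,0,0,0],[1,0,0,20,0],[1,0,0,40,0],[1,0,0,40,0]]

```text
clock: 9.05
position: [407.7, -322.6, 131.9]
ee_rot: [0.99, 0.142, -0.002, -0.001]
contact_force: [1.4, -1.3, -1.4]
gripper_width: 44.8
grasp_force: 61.8
```

Request:
drive_tool:
  plan:
    - [[1,4,14,0,0],[1,8,28.3,0,0],[1,8,28.3,0,0],[1,8,28.3,0,0],[1,8,28.3,0,0],[1,8,28.3,0,0],[1,8,28.3,0,0],[1,8,28.3,0,0],[1,8,28.3,0,0],[1,8,28.3,0,0],[1,8,28.3,0,0],[1,8,28.3,0,0],[1,8,28.3,0,0],[1,8,28.3,0,0],[1,8,28.3,0,0],[1,8,28.3,0,0],[1,8,28.3,0,0],[1,8,28.3,0,0],[1,8,28.3,0,0],[1,4,15,0,0]]

```text
clock: 10.72
position: [561.7, 218.0, 131.8]
ee_rot: [0.99, 0.143, 0.001, -0.001]
contact_force: [0.4, 0.5, -1.6]
gripper_width: 45.1
grasp_force: 61.8
```

Request:
drive_tool:
  plan:
    - [[1,0,0,-30,0],[1,0,0,-30,0],[1,0,0,-20,0],[1,0,0,-8,0],[1,0,0,-3,0],[1,0,0,-3,0],[1,0,0,0,0],[-1,0,0,0,0],[-1,0,0,0,0],[-1,0,0,0,0],[-1,0,0,0,0],[-1,0,0,0,0],[-1,0,0,0,0],[-1,0,0,10,0],[-1,0,0,30,0],[-1,0,0,40,0],[-1,0,0,40,0]]

```text
clock: 12.13
position: [560.5, 214.6, 158.5]
ee_rot: [0.99, 0.142, -0.001, 0.001]
contact_force: [2.0, 0.3, 1.0]
gripper_width: 85.6
grasp_force: 0.0
```

```bash
python3 -c "
from h import *
wlook('w5')"
```

```text
t 12.1333 tcp [560.5 214.6 158.5] toolx 16.3 w 85.56299031127007
[12. 55.] [   0    0   27  107 1664] (array([610.8, 403.2]), array([63.9, 18.9]), 4.0) 69.5
[280. 123.] [ 244   84   74   77 2957] (array([618.2, 231.3]), array([44.7, 44.5]), 48.3) 74.7
[280. 217.] [ 246  182   68   70 2749] (array([558.9, 214.4]), array([45. , 44.2]), 18.3) 74.5
[173. 357.] [156 332  35  45 857] (array([424.4, 266.8]), array([29.9, 26. ]), 37.8) 68.8
[322. 378.] [ 289  356   67   42 1281] (array([427.9, 140.1]), array([41.6, 39.3]), 59.7) 68.5
```

View pics/w5.png

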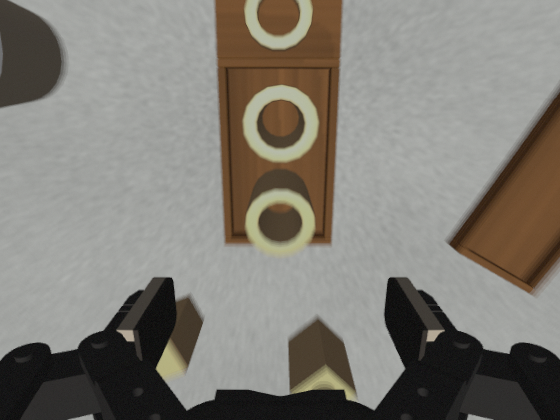

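Request:
drive_tool:
  plan:
    - [[-1,-13.3,-7.6,0,-4.7],[-1,-13.3,-7.6,0,-4.7],[-1,-13.3,-7.6,0,-4.7],[-1,-13.3,-7.6,0,-4.7],[-1,-13.3,-7.6,0,-4.7],[-1,-13.3,-7.6,0,-4.7],[-1,-13.3,-7.6,0,-4.7],[-1,-13.3,-7.6,0,-4.7],[-1,-13.3,-7.6,0,-4.7],[-1,-13,-7.1,0,-4.7],[-1,0,0,0,0],[-1,0,0,0,0]]

```text
clock: 13.18
position: [428.4, 139.6, 158.1]
ee_rot: [0.965, -0.264, 0.001, -0.001]
contact_force: [0.6, -0.3, -0.5]
gripper_width: 85.5
grasp_force: 0.0
```

```bash
python3 -c "
from h import *
wlook('w6')"
```

```text
t 13.1833 tcp [428.4 139.6 158.1] toolx -30.6 w 85.52741775868913
[14. 36.] [   0    0   34   73 1854] (array([606.6, 221.8]), array([44.3, 18.2]), -50.7) 72.3
[ 69. 102.] [  29   64   83   78 4001] (array([558.4, 213.5]), array([46.3, 45.1]), 29.8) 74.3
[279. 215.] [ 250  186   58   58 2727] (array([428. , 140.1]), array([38.5, 38. ]), -30.6) 68.9
[122. 295.] [107 280  39  44 521] (array([432.8, 275.7]), array([39.8, 16.3]), -79.4) 68.6
```

Request:
drive_tool:
  plan:
    - [[-1,0,0,-26,0],[-1,0,0,-35,0],[-1,0,0,-35,0],[-1,0,0,-30,0],[1,0,0,0,0],[1,0,0,0,0],[1,0,0,0,0],[1,0,0,0,0],[1,0,0,0,0],[1,0,0,0,0],[1,0,0,0,0],[1,0,0,0,0],[1,0,0,0,0],[1,0,0,0,0],[1,0,0,0,0],[1,0,0,20,0],[1,0,0,40,0],[1,0,0,40,0]]

```text
clock: 14.73
position: [427.0, 138.7, 132.1]
ee_rot: [0.964, -0.265, -0.001, 0.001]
contact_force: [2.5, 1.7, -1.5]
gripper_width: 37.3
grasp_force: 60.5
```

Request:
drive_tool:
  plan:
    - [[1,13.7,-24.5,0,3.1],[1,13.7,-24.5,0,3.1],[1,13.7,-24.5,0,3.1],[1,13.7,-24.5,0,3.1],[1,13.7,-24.5,0,3.1],[1,13.7,-24.5,0,3.1],[1,13.7,-24.5,0,3.1],[1,13.7,-24.5,0,3.1],[1,13.7,-24.5,0,3.1],[1,13.7,-24.5,0,3.1],[1,13.7,-24.5,0,3.1],[1,13.7,-24.5,0,3.1],[1,13.7,-24.5,0,3.1],[1,13.7,-24.5,0,3.1],[1,0,0,0,0],[1,0,0,0,0]]

```text
clock: 16.07
position: [619.8, -204.6, 130.9]
ee_rot: [0.994, 0.109, -0.0, -0.0]
contact_force: [-0.7, 0.7, -2.5]
gripper_width: 37.0
grasp_force: 60.7
```

```bash
python3 -c "
from h import *
wlook('w7')"
```

```text
t 16.0667 tcp [ 619.8 -204.6  130.9] toolx 12.5 w 36.98257601328399
[554. 332.] [546 305  14  54 491] (array([ 583.3, -409.5]), array([41.7,  8.8]), 22.8) 65.3
```

View pics/w7.png

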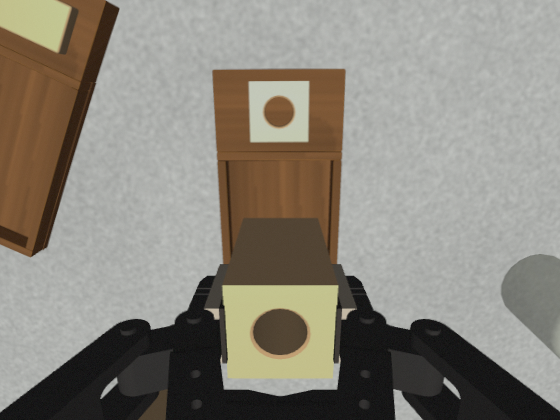

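Request:
drive_tool:
  plan:
    - [[1,0,0,-30,0],[1,0,0,-30,0],[1,0,0,-20,0],[1,0,0,-8,0],[1,0,0,-3,0],[1,0,0,-3,0],[1,0,0,0,0],[-1,0,0,0,0],[-1,0,0,0,0],[-1,0,0,0,0],[-1,0,0,0,0],[-1,0,0,0,0],[-1,0,0,0,0],[-1,0,0,10,0],[-1,0,0,30,0],[-1,0,0,40,0],[-1,0,0,40,0]]

```text
clock: 17.53
position: [619.4, -203.5, 158.4]
ee_rot: [0.994, 0.111, -0.001, -0.0]
contact_force: [1.1, -0.9, 0.2]
gripper_width: 85.4
grasp_force: 0.0
```

```bash
python3 -c "
from h import *
wlook('w8')"
```

```text
t 17.5333 tcp [ 619.4 -203.5  158.4] toolx 12.7 w 85.37776024483176
[280. 214.] [ 251  184   59   61 3074] (array([ 619.7, -203.3]), array([38.4, 37.9]), 12.7) 74.8
[542. 305.] [ 523  271   37   72 1549] (array([ 589.9, -414.4]), array([56.3, 21.7]), 12.1) 70.3
```

Request:
drive_tool:
  plan:
    - [[-1,-25.7,8.4,0,-4],[-1,-25.7,8.4,0,-4],[-1,-25.7,8.4,0,-4],[-1,-25.7,8.4,0,-4],[-1,-25.7,8.4,0,-4],[-1,-25.7,8.4,0,-4],[-1,-25.7,8.4,0,-4],[-1,-25.7,8.4,0,-4],[-1,0,0,0,0],[-1,0,0,0,0]]

```text
clock: 18.42
position: [413.9, -136.1, 158.3]
ee_rot: [0.986, -0.167, 0.001, -0.0]
contact_force: [0.5, -0.2, 0.2]
gripper_width: 85.3
grasp_force: 0.0
```

```bash
python3 -c "
from h import *
wlook('w9')"
```

```text
t 18.4167 tcp [ 413.9 -136.1  158.3] toolx -19.2 w 85.32062098395946
[278. 215.] [ 249  186   58   58 2745] (array([ 413.5, -135.2]), array([38.8, 38.1]), -18.8) 68.8
```

Request:
drive_tool:
  plan:
    - [[-1,0,0.5,-26,0],[-1,0,0,-35,0],[-1,0,0,-35,0],[-1,0,0,-30,0],[1,0,0,0,0],[1,0,0,0,0],[1,0,0,0,0],[1,0,0,0,0],[1,0,0,0,0],[1,0,0,0,0],[1,0,0,0,0],[1,0,0,0,0],[1,0,0,0,0],[1,0,0,0,0],[1,0,0,0,0],[1,0,0,20,0],[1,0,0,40,0],[1,0,0,40,0]]

```text
clock: 19.97
position: [412.7, -135.7, 132.0]
ee_rot: [0.986, -0.168, -0.002, 0.0]
contact_force: [1.4, 0.6, -1.0]
gripper_width: 37.2
grasp_force: 60.3
```

Request:
drive_tool:
  plan:
    - [[1,18.4,-10.1,0,4],[1,18.4,-10.1,0,4],[1,18.4,-10.1,0,4],[1,18.4,-10.1,0,4],[1,18.4,-10.1,0,4],[1,18.4,-10.1,0,4],[1,18.4,-10.1,0,4],[1,18.4,-10.1,0,4],[1,0,0,0,0],[1,0,0,0,0]]

```text
clock: 20.8
position: [561.6, -216.7, 130.9]
ee_rot: [0.994, 0.11, -0.0, -0.0]
contact_force: [-0.6, 0.7, -0.9]
gripper_width: 37.7
grasp_force: 60.4
```

Request:
drive_tool:
  plan:
    - [[1,0,0,-30,0],[1,0,0,-30,0],[1,0,0,-20,0],[1,0,0,-8,0],[1,0,0,-3,0],[1,0,0,-3,0],[1,0,0,0,0],[-1,0,0,0,0],[-1,0,0,0,0],[-1,0,0,0,0],[-1,0,0,0,0],[-1,0,0,0,0],[-1,0,0,0,0],[-1,0,0,10,0],[-1,0,0,30,0],[-1,0,0,40,0],[-1,0,0,40,0]]

```text
clock: 22.22
position: [561.0, -216.5, 158.5]
ee_rot: [0.994, 0.111, -0.001, -0.0]
contact_force: [0.8, -0.5, 0.2]
gripper_width: 85.6
grasp_force: 0.0
```

```bash
python3 -c "
from h import *
wlook('w10')"
```

```text
t 22.2167 tcp [ 561.  -216.5  158.5] toolx 12.7 w 85.58735738077853
[280. 123.] [ 249   92   64   64 3334] (array([ 619.2, -203.6]), array([37.7, 37.6]), -77.3) 74.9
[280. 217.] [ 250  187   60   61 3080] (array([ 559.4, -216.7]), array([38.7, 38.2]), 12.6) 74.8
[552. 239.] [540 206  20  63 853] (array([ 585.3, -410.2]), array([45.1, 11.3]), 19.4) 67.4
```

Request:
drive_tool:
  plan:
    - [[-1,-8.3,27.5,0,-3.55],[-1,-8.3,27.5,0,-3.55],[-1,-8.3,27.5,0,-3.55],[-1,-8.3,27.5,0,-3.55],[-1,-8.3,27.5,0,-3.55],[-1,-8.3,27.5,0,-3.55],[-1,-8.3,27.5,0,-3.55],[-1,-8.3,27.5,0,-3.55],[-1,-8.3,27.5,0,-3.55],[-1,-8.3,27.5,0,-3.55],[-1,-8.3,27.5,0,-3.55],[-1,-8.3,27.5,0,-3.55],[-1,-8.3,27.5,0,-3.55],[-1,-8.3,27.5,0,-3.55],[-1,-8.3,27.5,0,-3.55],[-1,-8.3,27.5,0,-3.55],[-1,-8.3,27.5,0,-3.55],[-1,-8.3,27.5,0,-3.55],[-1,0,0,0,0],[-1,0,0,0,0]]

```text
clock: 23.93
position: [412.0, 279.8, 157.7]
ee_rot: [0.902, -0.431, 0.0, -0.0]
contact_force: [0.3, -0.6, -1.0]
gripper_width: 85.6
grasp_force: 0.0
```

```bash
python3 -c "
from h import *
wlook('w11')"
```

```text
t 23.9333 tcp [412.  279.8 157.7] toolx -51.0 w 85.57806943717826
[154.   9.] [ 116    0   74   23 1142] (array([546.4, 227.3]), array([38.5, 11.2]), 41.5) 74.3
[276. 214.] [ 253  170   46   88 3853] (array([413.1, 280.7]), array([59.9, 30. ]), -50.3) 68.9
```

Request:
drive_tool:
  plan:
    - [[-1,0.7,1,-26,0.7],[-1,0,0,-35,0],[-1,0,0,-35,0],[-1,0,0,-30,0],[1,0,0,0,0],[1,0,0,0,0],[1,0,0,0,0],[1,0,0,0,0],[1,0,0,0,0],[1,0,0,0,0],[1,0,0,0,0],[1,0,0,0,0],[1,0,0,0,0],[1,0,0,0,0],[1,0,0,0,0],[1,0,0,0,0],[1,0,0,20,0],[1,0,0,40,0],[1,0,0,40,0]]

```text
clock: 25.57
position: [411.6, 278.0, 131.4]
ee_rot: [0.904, -0.427, -0.001, 0.002]
contact_force: [0.9, 1.4, -3.6]
gripper_width: 29.2
grasp_force: 60.5
```

Request:
drive_tool:
  plan:
    - [[1,17,-23.1,0,3.13],[1,17,-23.1,0,3.13],[1,17,-23.1,0,3.13],[1,17,-23.1,0,3.13],[1,17,-23.1,0,3.13],[1,17,-23.1,0,3.13],[1,17,-23.1,0,3.13],[1,17,-23.1,0,3.13],[1,17,-23.1,0,3.13],[1,17,-23.1,0,3.13],[1,17,-23.1,0,3.13],[1,17,-23.1,0,3.13],[1,0,0,0,0],[1,0,0,0,0]]

```text
clock: 26.73
position: [616.6, 1.0, 130.5]
ee_rot: [0.993, -0.114, -0.001, -0.0]
contact_force: [-0.3, -0.4, -4.1]
gripper_width: 29.6
grasp_force: 60.7
```

```bash
python3 -c "
from h import *
wlook('w12')"
```

```text
t 26.7333 tcp [616.6   1.  130.5] toolx -13.1 w 29.63901545388974
[ 19. 366.] [   0  333   45   66 2119] (array([555.6, 207.9]), array([47.4, 33.7]), -29.3) 71.4
```

View pics/w12.png

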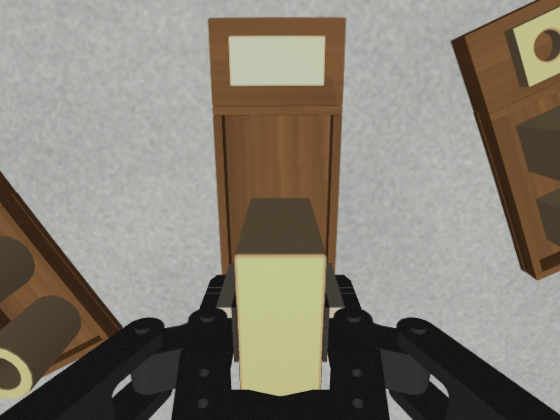

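Over the flat-prop tray; label at (277,61), block centred and aligned at (280,320). Lower and release.

Request:
drive_tool:
  plan:
    - [[1,0,0,-30,0],[1,0,0,-30,0],[1,0,0,-20,0],[1,0,0,-8,0],[1,0,0,-3,0],[1,0,0,-3,0],[1,0,0,0,0],[-1,0,0,0,0],[-1,0,0,0,0],[-1,0,0,0,0],[-1,0,0,0,0],[-1,0,0,0,0],[-1,0,0,0,0],[-1,0,0,0,0],[-1,0,0,10,0],[-1,0,0,30,0],[-1,0,0,40,0],[-1,0,0,40,0]]

```text
clock: 28.28
position: [616.3, 2.0, 158.5]
ee_rot: [0.994, -0.113, -0.001, 0.001]
contact_force: [1.3, 1.0, 0.5]
gripper_width: 85.3
grasp_force: 0.0
```

```bash
python3 -c "
from h import *
wlook('w13')
im,d=get_image('scene');cv2.imwrite('pics/scene1.png',im[:,:,::-1])"
```

```text
t 28.2833 tcp [616.3   2.  158.5] toolx -12.9 w 85.32564099450398
[553. 146.] [542 121  18  60 676] (array([ 617.1, -185. ]), array([39.1, 11.7]), -3.5) 65.9
[277. 215.] [ 254  170   47   92 4100] (array([615.4,   3.3]), array([60.4, 30. ]), -12.4) 74.9
[  5. 279.] [  0 257  15  44 432] (array([611.5, 212.5]), array([32.4,  8.6]), -17.7) 66.2
[ 32. 331.] [   0  309   66   47 1808] (array([564.2, 210.7]), array([45.6, 34.9]), 69.2) 72.1
```

View pics/scene1.png

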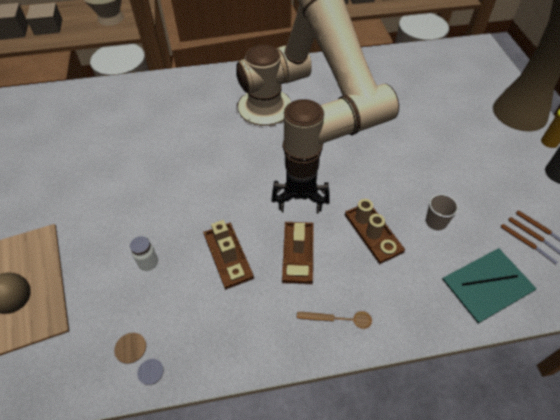

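All five props stand in their own trays (squares at (222,236), bar at (299,237), tubes at (370,217)). The jar and tub haven't moved, and the gripper is clear.

```bash
python3 -c "
from bench import *
print(job_done())"
```

```text
the job is handed in; nothing more can be done
None
```

The job is handed in after about 28 s of the 115 s: both round tubes, both square posts and the flat block stand upright in their matching trays, and the jar and tub were left untouched.

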